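# Tip the covered dish so the stir bars gather in its trough, then take off the glass

## Task

Keeping the loose glass lid in place over the dish, gently push the trough end of the tipping dish down, by pressing on the lid there, until all three white stir bars have rolled into the trough; the lid is thin and slides easily, so do not lean hard on it or drag it off while the dish is tipped. Let the dish come back level, then lift the lid off and lay it flat, handle up, in the middle of the dark rubber mat. Leave the bottle, the beaker and the tube rack where they are.

Things in the scene. Friction and masses are not known exactly. Their poses are not given: they have to be found in the camera images.
- stand: grey plastic stand fixed to the bench, base 150 x 130 x 10 mm, bearing the dish on an axle; may stand at any yaw. Origin: centre of its underside. x points to the dish end with the trough, y is parallel to the axle. A spring holds the dish level: pressing the lid down 65 mm from the axle, 5 to 8 N starts the tip, 10 to 17 N reaches the far stop; released, it springs back level.
- dish: open rectangular dark steel dish, outside 160 (x) x 92 (y) x 40 mm high, walls and floor 4 mm. Origin on the axle: centre of its underside, 40 mm above the bench; z up when level. It turns only about its y axis, from level (a stop) to +x end down by 0.36 rad (21 degrees; the far stop). Inside, the floor rises 12 mm (6.5 degrees) from the -x end to x = 30 mm, then drops into the trough.
- trough (a point): centre of the trough's floor, 53 mm from the axle towards the dish's +x end, 4 mm above the dish's underside; axes as the dish. The trough is 46 mm long (dish x = 30 to 76 mm), as wide as the dish and 12 mm deep
- rim (a point): centre of the dish's rim plane, where the lid's underside rests: 40 mm above the dish's origin; axes as the dish
- lid: loose flat glass plate 172 (x) x 100 (y) x 5 mm, about 0.2 kg, lying on the rim with no lip, its x along the dish's; it overhangs 6 mm at the ends, 4 mm at the sides. The rim is slippery (friction about 0.12): unheld, the lid slides off once tipped past 6 to 10 degrees. Origin: centre of its underside, z up. Press it on the dish with less than 40 N.
- lid_handle (a point): point to grip the lid's handle: a grey upright fin on the middle of the lid, 50 mm long (lid x), 12 mm thick (lid y), its top 41 mm above the lid's underside; this point is 28 mm above the lid's underside
- mat: dark rubber mat fixed flat on the bench, 190 (x) x 150 (y) x 4 mm, origin at the centre of its underside
- bar0: white stir bar, a rod with round ends 60 mm long, 12 mm in diameter, 22 g, lying along its y axis inside the dish (its low -x end at the start), origin at its centre. It rolls to the trough once the dish is tipped past about 12 degrees (0.2 rad) for a second or so
- bar1: white stir bar, a rod with round ends 60 mm long, 12 mm in diameter, 22 g, lying along its y axis inside the dish (its low -x end at the start), origin at its centre. It rolls to the trough once the dish is tipped past about 12 degrees (0.2 rad) for a second or so
- bar2: white stir bar, a rod with round ends 60 mm long, 12 mm in diameter, 22 g, lying along its y axis inside the dish (its low -x end at the start), origin at its centre. It rolls to the trough once the dish is tipped past about 12 degrees (0.2 rad) for a second or so
- bottle: bystander: glass bottle with a cap, 70 mm wide, 150 mm high, standing; origin at the centre of its underside
- beaker: bystander: open glass beaker, 72 mm wide, 90 mm high, standing; origin at the centre of its underside
- tube_rack: bystander: tube rack 180 x 75 mm, 106 mm high over the tubes; origin at the centre of its underside
Mind the look-alikes: they are no part of the job. What is meant by the lid is not green, and is the larger of those in its own colour.

How it is judged:
On the way:
1. all three stir bars lie in the trough while the lid still covers the dish (x of bar0 in the frame of trough between -0.022 and 0.03 m and z of bar0 in the frame of trough between 0 and 0.02 m and x of bar1 in the frame of trough between -0.022 and 0.03 m and z of bar1 in the frame of trough between 0 and 0.02 m and x of bar2 in the frame of trough between -0.022 and 0.03 m and z of bar2 in the frame of trough between 0 and 0.02 m and not (distance between lid and rim above 0.012 m)), for 0.3 s.
At the end, for the whole second after the job is handed in: All three bars lie at rest in the trough (centres within its 46 mm and under 20 mm above its floor), the dish is level within 0.03 rad, and the lid lies still and flat on the mat (underside 1 to 9 mm above the bench, within 0.05 rad of level, handle up), its centre within 40 mm of the mat's centre (x of bar0 in the frame of trough between -0.022 and 0.03 m and z of bar0 in the frame of trough between 0 and 0.02 m and x of bar1 in the frame of trough between -0.022 and 0.03 m and z of bar1 in the frame of trough between 0 and 0.02 m and x of bar2 in the frame of trough between -0.022 and 0.03 m and z of bar2 in the frame of trough between 0 and 0.02 m and angle between dish's own z axis and vertical below 0.03 rad and z of lid in the frame of mat between 0.001 and 0.009 m and angle between lid's own z axis and vertical below 0.05 rad and horizontal distance between lid and mat below 0.04 m and linear speed of lid below 0.02 m/s and linear speed of each of bar0, bar1, bar2 below 0.03 m/s); the robot touches nothing.
It fails at once if the lid comes more than 12 mm off its place on the rim while a bar is still outside the trough or the dish is tipped by more than 0.1 rad (distance between lid and rim above 0.012 m and (not (x of bar0 in the frame of trough between -0.022 and 0.03 m and z of bar0 in the frame of trough between 0 and 0.02 m and x of bar1 in the frame of trough between -0.022 and 0.03 m and z of bar1 in the frame of trough between 0 and 0.02 m and x of bar2 in the frame of trough between -0.022 and 0.03 m and z of bar2 in the frame of trough between 0 and 0.02 m) or angle between dish's own z axis and vertical above 0.1 rad)).
It fails at once if the glass is pressed on the dish with more than 40 N (contact force between lid and dish above 40 N).
It fails at once if the bottle is moved more than 20 mm (distance of bottle from where it was at the start of the episode above 0.02 m).
It fails at once if the beaker is moved more than 20 mm (distance of beaker from where it was at the start of the episode above 0.02 m).
It fails at once if the tube rack is moved more than 20 mm (distance of tube_rack from where it was at the start of the episode above 0.02 m).
It also fails if it takes over 61 s, if anything falls off the work surface, if the arm or the gripper's body presses on something with over 40 N, if the wrist force passes 120 N, or if a joint passes its speed limit or range.

## Robot

A 7-joint arm with a two-finger parallel gripper is mounted at the origin on the work surface. World frame = base frame: x ahead of the robot, y to its left, z up, the work surface at z = 0. Lengths are in m, angles in rad, forces in N, time in s.
With the tool pointing down it reaches from about 0.35 to 0.9 m from the base axis. Payload 7.2 kg.
Tool frame: the origin (TCP) lies at the very end of the fingers, on their centre line; the grasp point (between the pads) lies 19 mm behind it; z points along the fingers, x is the direction in which the jaws open and shut, and the axes are right-handed (so a half turn about z gives the same grasp; the last joint's range is limited). The gripper opens to 88 mm and grips with 3 to 60 N. Pads are 20 mm wide; open, the fingers measure 115 mm over their backs; the gripper's body (75 mm by 178 mm) begins 61 mm behind the grasp point.
Start: joints at [1.06, 0.411, -0.013, 1.596, 0.006, 1.134, -0.082], TCP at [0.268, -0.565, 0.223] pointing down, gripper open.
Joint ranges: [-2.95, 2.95], [-0.29, 1.99], [-1.47, 1.44], [0.14, 2.54], [-1.03, 4.17], [0.13, 1.85], [-2.86, 2.86]. Speed limits (rad/s): [2.39, 2.39, 3.01, 3.01, 3.14, 3.14, 3.14].

## Interface

Orientations are given as a rotation vector (axis times angle).
In Python, from plant import r gives the robot as it stands. The module is installed in compiled form; this text tells all that it offers.
- The arm moves only by the tool drive_tool, never from a script. Its argument "motion" is one flat list of numbers, 7 for each row, row after row: the turn, a rotation vector about the tool's x, y, z in degrees, then the shift along the tool's x, y, z in mm, then the gripper command: -1 is fully open, 1 is shut, values between are in proportion. In form: [rx, ry, rz, x, y, z, gripper, rx, ry, rz, x, y, z, gripper, ...]. A call has 1 to 10 rows; each row shifts and turns the commanded pose from where the row before left it, along the tool's axes as they then stand; what a row does not reach is not made up. A row lasts 1/8 s, in which the tool goes at most 62.5 mm and 10.7 degrees, less where a joint would pass 70% of its speed; a pose out of reach is approached as far as the arm can. A call is refused whole if a number of a shift passes 62.5 or a number of a turn 10.7, either way. A call with a gripper value outside its range is refused whole. The fingers move at their own pace and stop on an object; "grip_force" is the grip in N (left out, the last holds). Time passes only in rows, so rows that do not move let the fingers close. It gives the time, the measured TCP pose, the force and the opening at its end, in the units of the state.
- r.get_obs(): the state, without advancing time (a new reading comes with each control period).
- r.read_camera(name): name is "side" or "top"; returns a dict with "frame" (384x512x3 uint8, blue, green, red), "camera_matrix" (3x3 intrinsics, pixels), "dist_coeffs" ([k1, k2, p1, p2, k3] as OpenCV has them; the pictures are not rectified), "R" (3x3) and "t" (3): a world point X has camera coordinates R X + t. Camera axes: x right, y down, z forward; pixel columns grow to the right and rows downward; lengths in m; the calibration is good to about 2 mm. A picture is of the moment at which its call begins. There is no depth.
- r.sign_off(): hands the job in, once; it reports no verdict.
The state is a dict: "time_s": time; "joint_pos": joint angles; "joint_velocities": joint speeds; "joint_torque": joint torques, N m; "position": TCP position; "orientation": TCP orientation; "contact_force": force on the tool from outside, world axes, zero at the start; "moment": the same for the moment, N m; "finger_gap": finger opening in m.
Only numpy, scipy, OpenCV 4.12 (cv2) and the standard library are available. Lean on these libraries where they do the work, as an engineer would, in place of code of your own. Each camera call takes 0.05 s, during which the arm holds its last target.

## Working session

There is one attempt and no reset: what is moved stays moved. The work goes in short steps, Python scripts to look and compute and a tool call to move; the robot and the scene stay as the last step left them, time stands still between calls to the robot, and variables do not carry over. Pictures are saved under pics/ and viewed, and the job is handed in when it is done.

Besides the shell and the picture viewer there is one more tool, called after "Emit:" in YAML: its name, and indented under it one key for each argument. drive_tool: Moves the arm, as the interface text tells. Its arguments: {"type":"object","properties":{"motion":{"type":"array"},"grip_force":{"type":"number"}},"required":["motion"]}

```bash
mkdir -p pics; python3 - <<'E'
from plant import r
import cv2,pickle,numpy as np
for n in("side","top"):
    c=r.read_camera(n); cv2.imwrite(f"pics/{n}0.png",c["frame"]); pickle.dump(c,open(f"{n}0.pkl","wb"))
    print(n,c["camera_matrix"],c["dist_coeffs"],-np.array(c["R"]).T@c["t"])
o=r.get_obs();print({k:np.round(v,3) for k,v in o.items()})
E
```

```text
side [[369.09314508   0.         249.40167119]
 [  0.         369.09314508 183.64851034]
 [  0.           0.           1.        ]] [-0.02595348  0.          0.          0.          0.        ] [0.08031722 0.55426266 0.68617911]
top [[413.62013645   0.         253.80622208]
 [  0.         413.62013645 191.9888392 ]
 [  0.           0.           1.        ]] [0.02526053 0.         0.         0.         0.        ] [ 0.33566829 -0.02029035  1.44031346]
{'time_s': np.float64(0.1), 'joint_pos': array([ 1.06 ,  0.412, -0.013,  1.597,  0.006,  1.134, -0.082]), 'joint_velocities': array([ 0.   , -0.001,  0.   , -0.002, -0.   ,  0.001,  0.   ]), 'joint_torque': array([ 3.0000e-03, -5.8910e+01,  6.4400e-01, -2.9171e+01, -5.4000e-02,
        1.5000e-02,  0.0000e+00]), 'position': array([ 0.268, -0.564,  0.222]), 'orientation': array([-2.654e+00,  1.679e+00,  2.000e-03]), 'contact_force': array([-0.274,  0.019, -0.387]), 'moment': array([ 0.024, -0.035, -0.005]), 'finger_gap': np.float64(0.088)}
```

View pics/side0.png

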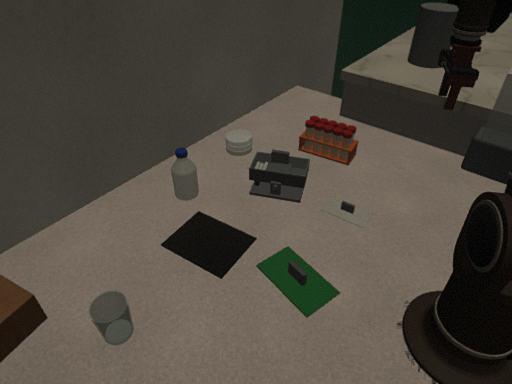

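View pics/top0.png

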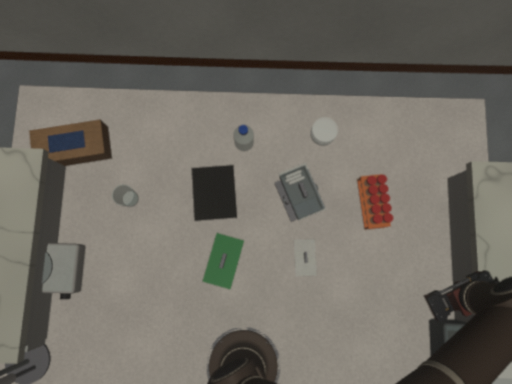

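Three plates could be taken for the lid, at these top-view pixels: the clear plate on the dish (300,193), a small clear plate (305,257) and a green plate (223,260). By the description I want the one on the dish. I'll check it in close crops.

```bash
python3 - <<'E'
import cv2,numpy as np
a=cv2.imread("pics/top0.png")[155:230,260:340];b=cv2.imread("pics/side0.png")[140:210,240:320]
f=lambda i:cv2.convertScaleAbs(cv2.resize(i,(800,int(800*i.shape[0]/i.shape[1])),interpolation=cv2.INTER_CUBIC),alpha=1.6)[:600]
def f(i):
    i=cv2.resize(i,None,fx=8,fy=8,interpolation=cv2.INTER_CUBIC);return cv2.convertScaleAbs(i,alpha=1.7)
def grid(i,x0,y0):
    for k in range(0,i.shape[1],80): cv2.putText(i,str(x0+k//8),(k,10),0,.35,(0,255,255),1);cv2.line(i,(k,0),(k,i.shape[0]),(0,120,120),1)
    for k in range(0,i.shape[0],80): cv2.putText(i,str(y0+k//8),(0,k+10),0,.35,(0,255,255),1);cv2.line(i,(0,k),(i.shape[1],k),(0,120,120),1)
    return i
cv2.imwrite("pics/ct.png",grid(f(a),260,155));cv2.imwrite("pics/cs.png",grid(f(b),240,140))
E
```

```text
(no output)
```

View pics/ct.png

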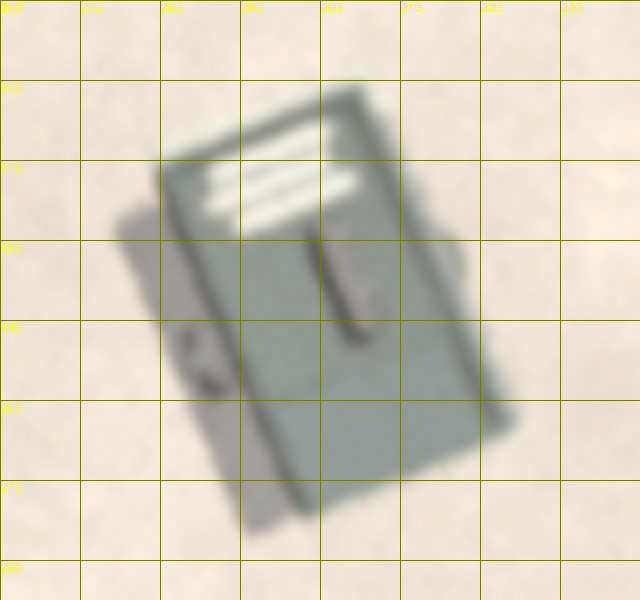

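View pics/cs.png

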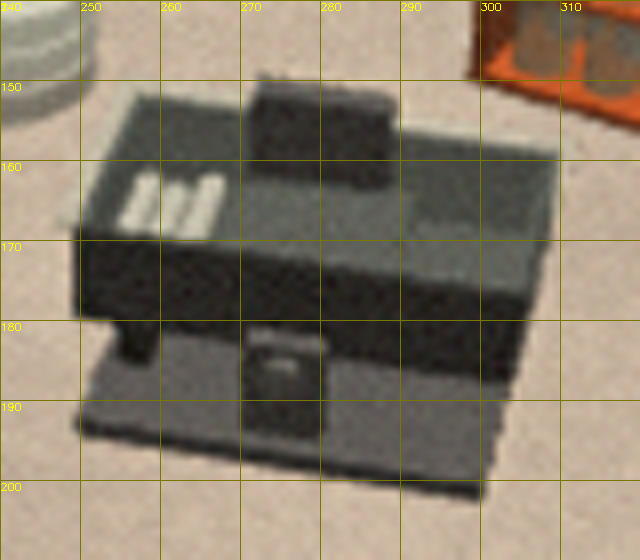

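```bash
cat >h.py <<'E'
import cv2,numpy as np,pickle
def proj(c,P):
    return cv2.projectPoints(np.float64(P).reshape(-1,3),cv2.Rodrigues(np.array(c["R"]))[0],np.float64(c["t"]),c["camera_matrix"],c["dist_coeffs"])[0].reshape(-1,2)
def back(c,uv,z):
    p=cv2.undistortPoints(np.float64(uv).reshape(-1,1,2),c["camera_matrix"],c["dist_coeffs"]).reshape(-1,2)
    R=np.array(c["R"]);C=-R.T@c["t"];d=np.c_[p,np.ones(len(p))]@R
    return C+d*((z-C[2])/d[:,2])[:,None]
def rect(x,y,yaw,L,W,z):
    q=np.array([[-L,W],[-L,-W],[L,-W],[L,W]])/2;c,s=np.cos(yaw),np.sin(yaw)
    return np.c_[q@np.array([[c,s],[-s,c]])+[x,y],np.full(4,z)]
T=pickle.load(open("top0.pkl","rb"));S=pickle.load(open("side0.pkl","rb"))
E
cat >m.py <<'E'
from h import *
from scipy.optimize import least_squares
np.set_printoptions(precision=4,suppress=True)
tl=[[280,176.3],[305,165.6],[324.4,207.5],[298.1,219.4]]
sl=[[249.4,168.7],[256.9,151.9],[309.6,158.7],[306.2,177.1]]
for name,c,uv in(("top",T,tl),("side",S,sl)):
    P=back(c,uv,.082);print(name,P[:,:2].tolist(),P.mean(0)[:2]);e=(P[2]+P[3]-P[0]-P[1])/2;w=(P[0]-P[1]+P[3]-P[2])/2;print(np.hypot(*e[:2]),np.hypot(*w[:2]),np.arctan2(e[1],e[0]))
    f=least_squares(lambda p:(proj(c,rect(p[0],p[1],p[2],.172,.1,.082))-uv).ravel(),[.47,-.16,-2.75]);print(f.x,f.fun)
f=least_squares(lambda p:np.r_[(proj(T,rect(p[0],p[1],p[2],.172,.1,.082))-tl).ravel(),(proj(S,rect(p[0],p[1],p[2],.172,.1,.082))-sl).ravel()],[.47,-.16,-2.75]);print(f.x)
print("stand corners side",back(S,[[249.4,192.5],[300.5,201]],.0),)
m=back(T,[[192,166],[235,165],[237,219],[194,220]],.004);print("mat",m,m.mean(0))
E
python3 m.py
```

```text
top [[0.6193956685323272, -0.10527194201216242], [0.6586084020124232, -0.18870257953080977], [0.5183658378838694, -0.2540214412742994], [0.476310664958095, -0.16749096023958562]] [ 0.5682 -0.1789]
0.15535477257542796 0.09419561352778454 -2.718619936219593
[ 0.5691 -0.1789 -2.7085] [ 24.8851 -13.4754 -27.2898   8.641  -25.6653  13.8025  28.2356  -9.9511]
side [[0.6182909420664287, -0.10007584189856211], [0.6555504195059734, -0.18144552428602168], [0.5127832386379787, -0.2490467560295475], [0.4723632975252653, -0.16644219460318943]] [ 0.5647 -0.1743]
0.15913203315242447 0.09072161360575855 -2.7071199304597062
[ 0.5691 -0.1816 -2.5583] [  3.0177 -17.4903  -7.8373  18.659    1.4395  15.218    3.7897 -23.0108]
[ 0.5689 -0.1799 -2.6397]
stand corners side [[ 0.6152 -0.0955 -0.    ]
 [ 0.4771 -0.1571  0.    ]]
mat [[0.6638 0.2033 0.004 ]
 [0.672  0.0507 0.004 ]
 [0.4796 0.0368 0.004 ]
 [0.4718 0.1861 0.004 ]] [0.5718 0.1192 0.004 ]
```

```bash
python3 - <<'E'
import cv2
for n,(x,y),o in(("side",(160,205),"ms"),("top",(180,155),"mt")):
    i=cv2.imread(f"pics/{n}0.png")[y:y+75,x:x+100];i=cv2.convertScaleAbs(cv2.resize(i,None,fx=8,fy=8,interpolation=cv2.INTER_CUBIC),alpha=2)
    for k in range(0,800,80): cv2.line(i,(k,0),(k,600),(0,120,120),1);cv2.line(i,(0,k),(800,k),(0,120,120),1)
    cv2.imwrite(f"pics/{o}.png",i)
E
```

```text
(no output)
```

View pics/ms.png

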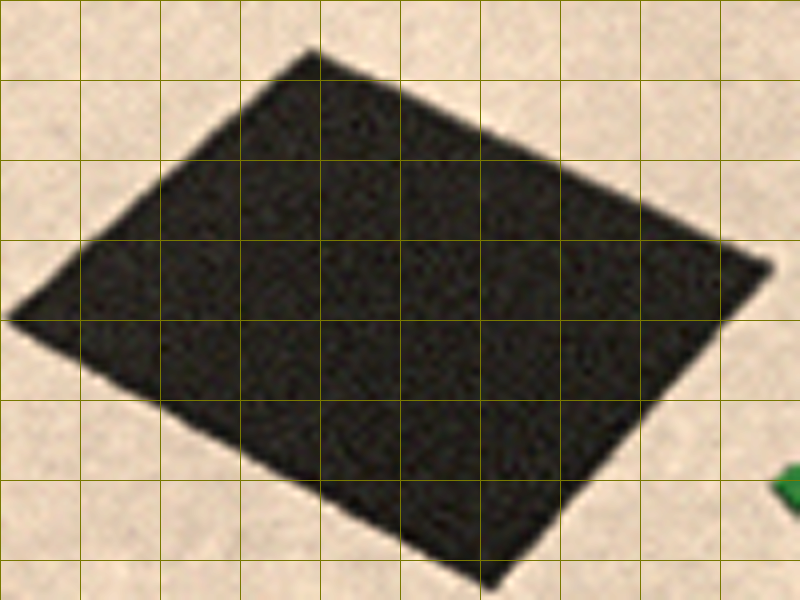

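View pics/mt.png

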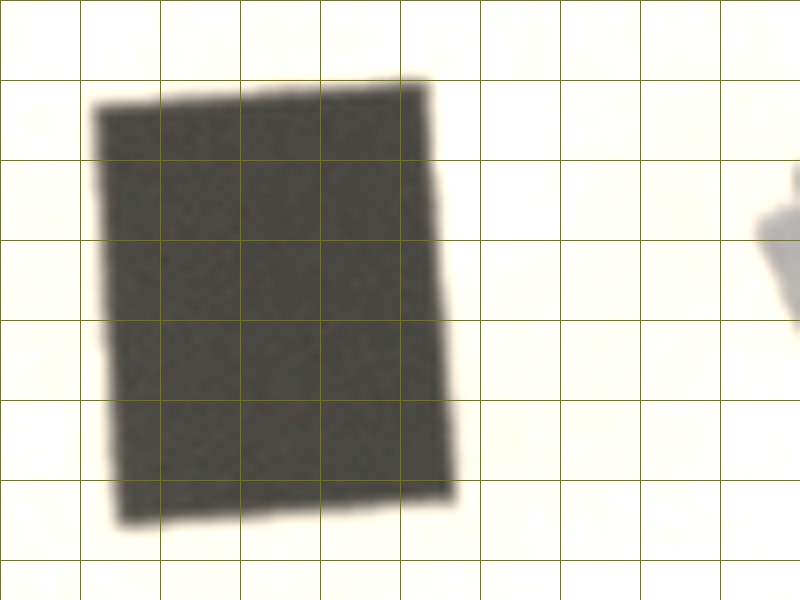

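```bash
cat >m2.py <<'E'
from h import *
from scipy.optimize import least_squares
np.set_printoptions(precision=4,suppress=True)
tl=[[280,176.3],[305,165.6],[324.4,207.5],[298.1,219.4]]
sl=[[249.4,168.7],[256.9,151.9],[309.6,158.7],[306.2,177.1]]
R=lambda p:rect(p[0],p[1],p[2],.16,.092,.08)[[1,0,3,2]]
for l in([T],tl),([S],sl):
    f=least_squares(lambda p:(proj(l[0][0],R(p))-l[1]).ravel(),[.565,-.17,-2.7]);print(f.x,f.fun)
f=least_squares(lambda p:np.r_[(proj(T,R(p))-tl).ravel(),(proj(S,R(p))-sl).ravel()],[.565,-.17,-2.7],loss='soft_l1');print(f.x)
p=f.x
def draw(im,c,x0,y0,s,off=(0,0)):
    def poly(P,col): 
        q=((proj(c,P)-[x0,y0]+.5)*s).astype(int); cv2.polylines(im,[q],True,col,1)
    x,y=p[0]+off[0],p[1]+off[1]
    poly(rect(x,y,p[2],.16,.092,.08),(0,255,0));poly(rect(x,y,p[2],.172,.1,.085),(255,255,0))
    poly(rect(x,y,p[2],.05,.012,.121),(0,0,255));poly(rect(x,y,p[2],.05,.012,.085),(0,0,255))
    poly(rect(x,y,p[2],.15,.13,.01),(255,0,255));poly(rect(x,y,p[2],.15,.13,.0),(255,0,255))
for n,c,x0,y0 in(("top",T,260,155),("side",S,240,140)):
    i=cv2.imread(f"pics/{n}0.png")[y0:y0+75,x0:x0+85];i=cv2.convertScaleAbs(cv2.resize(i,None,fx=8,fy=8,interpolation=cv2.INTER_CUBIC),alpha=1.6)
    draw(i,c,x0,y0,8);cv2.imwrite(f"pics/o{n}.png",i)
m=back(T,[[191.8,168.1],[233.5,165.4],[236.8,217.4],[194.7,220.6]],.004);print("matT",m.mean(0))
m=back(S,[[199,211],[256.3,238],[221,278.5],[161,244.7]],.004);print("matS",m,m.mean(0))
E
python3 m2.py
```

```text
[ 0.5686 -0.1791 -2.7133] [-0.4046 -0.7192 -0.3724 -0.4051 -0.0697  1.1169  0.831  -0.0275]
[ 0.5664 -0.1767 -2.7028] [-0.0245  0.2874 -0.1211 -0.1722  0.334  -0.0128 -0.1783 -0.1461]
[ 0.5676 -0.1784 -2.71  ]
matT [0.5703 0.1202 0.004 ]
matS [[0.6695 0.0578 0.004 ]
 [0.4832 0.0388 0.004 ]
 [0.4673 0.188  0.004 ]
 [0.6539 0.206  0.004 ]] [0.5685 0.1227 0.004 ]
```

View pics/otop.png

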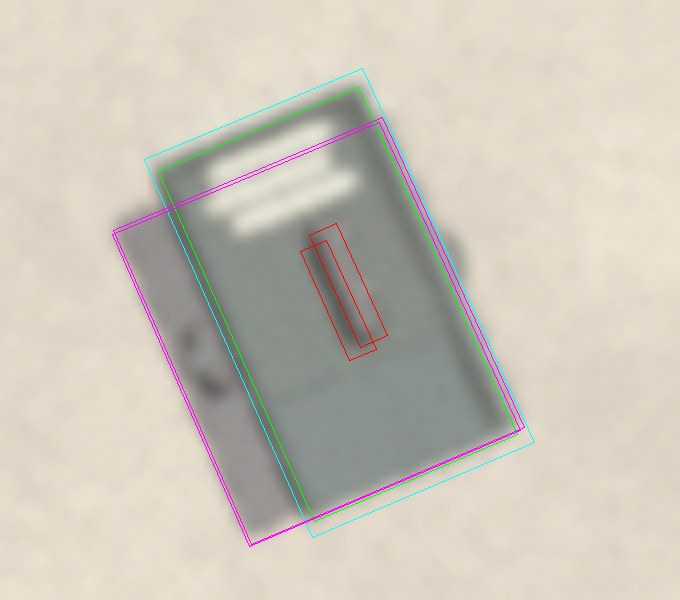

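View pics/oside.png

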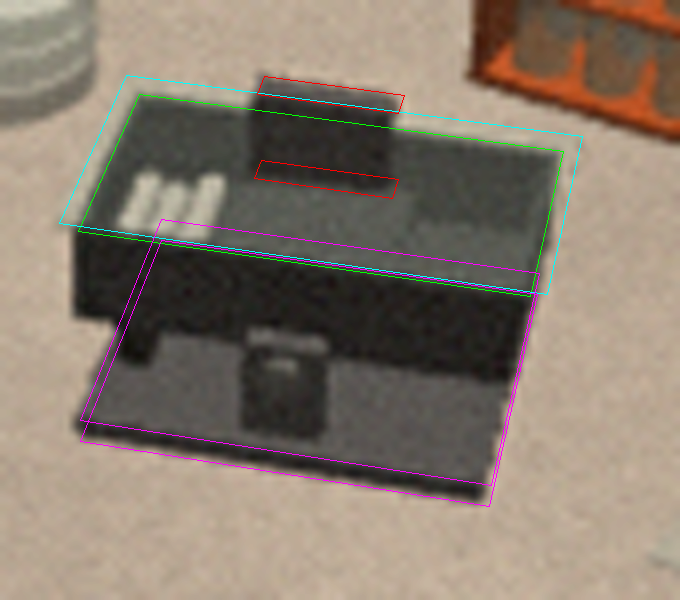

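```bash
cat >go.py <<'E'
import sys,numpy as np
from plant import r
from scipy.spatial.transform import Rotation as Ro
def delta(tgt,yawx=-2.71+np.pi/2,tilt=0):
    o=r.get_obs();A=Ro.from_rotvec(o["orientation"]).as_matrix()
    x=np.array([np.cos(yawx),np.sin(yawx),0]);z=np.array([0,0,-1.]);B=np.c_[x,np.cross(z,x),z]@Ro.from_rotvec([tilt,0,0]).as_matrix()
    print("pos",np.round(o["position"],4),"t",round(o["time_s"],2),"F",np.round(o["contact_force"],1),"gap",round(float(o["finger_gap"]),4))
    print("turn deg",np.round(np.degrees(Ro.from_matrix(A.T@B).as_rotvec()),2),"shift mm",np.round(1000*A.T@(np.array(tgt)-o["position"]),1))
if __name__=="__main__": delta([float(v) for v in sys.argv[1:4]],*(float(v) for v in sys.argv[4:]))
E
python3 go.py .509 -.204 .2
python3 - <<'E'
from h import *
print(back(T,[[377,200],[244,135],[125,197]],.05))
E
```

```text
pos [ 0.2676 -0.5643  0.2219] t 0.1 F [-0.3  0.  -0.4] gap 0.0876
turn deg [0.01 0.08 0.64] shift mm [-222.1 -372.5   22.2]
[[ 0.55361467 -0.43771496  0.05      ]
 [ 0.76928818  0.02094256  0.05      ]
 [ 0.53885749  0.4168182   0.05      ]]
```

Emit:
drive_tool:
  motion: [0,0,0.6,-22,-37,0,-0.1,0,0,0,-22,-37,0,-0.1,0,0,0,-22,-37,0,-0.1,0,0,0,-22,-37,0,-0.1,0,0,0,-22,-37,0,-0.1,0,0,0,-22,-37,0,-0.1,0,0,0,-22,-37,0,-0.1,0,0,0,-22,-37,0,-0.1,0,0,0,-22,-37,0,-0.1,0,0,0,0,0,0,-0.1]
  grip_force: 20

```text
time_s: 1.35
position: [0.4886, -0.2414, 0.2224]
orientation: [-2.65, 1.684, 0.001]
contact_force: [-0.6, -0.5, -0.4]
finger_gap: 0.0484
```

```bash
python3 go.py .509 -.204 .095
```

```text
pos [ 0.4886 -0.2414  0.2224] t 1.35 F [-0.6 -0.5 -0.4] gap 0.0484
turn deg [-0.05  0.08  0.39] shift mm [-25.  -34.2 127.4]
```

Emit:
drive_tool:
  motion: [0,0,0,-12,-17,20,-0.1,0,0,0,-12,-17,30,-0.1,0,0,0,0,0,30,-0.1,0,0,0,0,0,20,-0.1,0,0,0,0,0,17,-0.1,0,0,0,0,0,0,-0.1,0,0,0,0,0,0,-0.1]

```text
time_s: 2.22
position: [0.5079, -0.2096, 0.1063]
orientation: [-2.646, 1.694, -0.001]
contact_force: [0.6, 0.2, 0.3]
finger_gap: 0.0487
```

```bash
python3 go.py .509 -.204 .085; cat >pic.py <<'E'
import sys,cv2,pickle,numpy as np
from plant import r
n=sys.argv[1];b=[int(v) for v in sys.argv[3:7]]
c=r.read_camera(n);pickle.dump(c,open(n+"1.pkl","wb"))
i=c["frame"][b[1]:b[1]+b[3],b[0]:b[0]+b[2]];s=min(800//b[2],600//b[3])
cv2.imwrite("pics/"+sys.argv[2],cv2.convertScaleAbs(cv2.resize(i,None,fx=s,fy=s,interpolation=cv2.INTER_CUBIC),alpha=1.6))
E
python3 pic.py side a1.png 230 110 100 100
```

```text
pos [ 0.5079 -0.2096  0.1063] t 2.23 F [0.6 0.2 0.3] gap 0.0487
turn deg [-0.03 -0.04  0.02] shift mm [-4.6 -3.3 21.3]
```

View pics/a1.png

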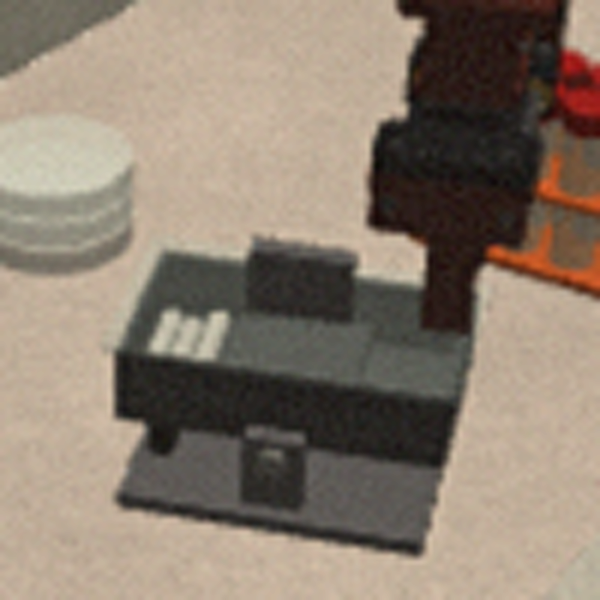

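Emit:
drive_tool:
  motion: [0,0,0,-4,-2,8,-0.1,0,0,0,0,0,6,-0.1,0,0,0,0,0,3,-0.1,0,0,0,0,0,1,-0.1,0,0,0,0,0,0,-0.1,0,0,0,0,0,0,-0.1]

```text
time_s: 3.02
position: [0.5079, -0.2047, 0.0878]
orientation: [-2.646, 1.693, -0.0]
contact_force: [0.2, -0.5, 0.4]
finger_gap: 0.0482
```

```bash
python3 go.py .509 -.204 .085
```

```text
pos [ 0.5079 -0.2047  0.0878] t 3.02 F [ 0.2 -0.5  0.4] gap 0.0482
turn deg [-0.01 -0.01  0.04] shift mm [-0.2 -1.3  2.8]
```

Emit:
drive_tool:
  motion: [0,0,0,0,0,1,-0.1,0,0,0,0,0,1,-0.1,0,0,0,0,0,0.5,-0.1,0,0,0,0,0,0,-0.1,0,0,0,0,0,0,-0.1]

```text
time_s: 3.65
position: [0.5078, -0.2047, 0.0853]
orientation: [2.646, -1.693, 0.0]
contact_force: [-1.3, -0.4, 4.4]
finger_gap: 0.0482
```

Emit:
drive_tool:
  motion: [0,0,0,0,0,0.5,-0.1,1,0,0,0,0.8,1.2,-0.1,1,0,0,0,0.8,1.2,-0.1,1,0,0,0,0.8,1.2,-0.1,0,0,0,0,0,0,-0.1]

```text
time_s: 4.28
position: [0.5055, -0.206, 0.081]
orientation: [-2.608, 1.67, -0.044]
contact_force: [-0.5, 0.5, 4.5]
finger_gap: 0.0484
```

```bash
python3 go.py .509 -.204 .085;python3 pic.py side a2.png 230 110 100 100
```

```text
pos [ 0.5055 -0.206   0.081 ] t 4.28 F [-0.5  0.5  4.5] gap 0.0484
turn deg [-3.03 -0.01  0.  ] shift mm [-0.3 -4.2 -3.8]
```

View pics/a2.png

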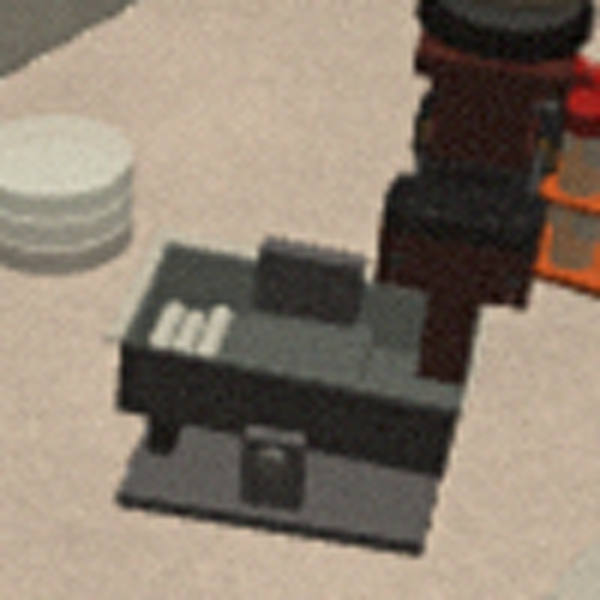

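Emit:
drive_tool:
  motion: [1,0,0,0,0.8,1.2,-0.1,1,0,0,0,0.8,1.2,-0.1,1,0,0,0,0.8,1.2,-0.1,1,0,0,0,0.8,1.2,-0.1,1,0,0,0,0.8,1.2,-0.1,0,0,0,0,0,0,-0.1]

```text
time_s: 5.08
position: [0.5024, -0.2073, 0.0748]
orientation: [-2.545, 1.629, -0.114]
contact_force: [-1.5, 0.8, 5.9]
finger_gap: 0.0483
```

```bash
python3 go.py .509 -.204 .085;python3 pic.py side a3.png 230 110 100 100
```

```text
pos [ 0.5024 -0.2073  0.0748] t 5.08 F [-1.5  0.8  5.9] gap 0.0483
turn deg [-8.01 -0.01  0.02] shift mm [-0.3 -8.8 -9.1]
```

View pics/a3.png

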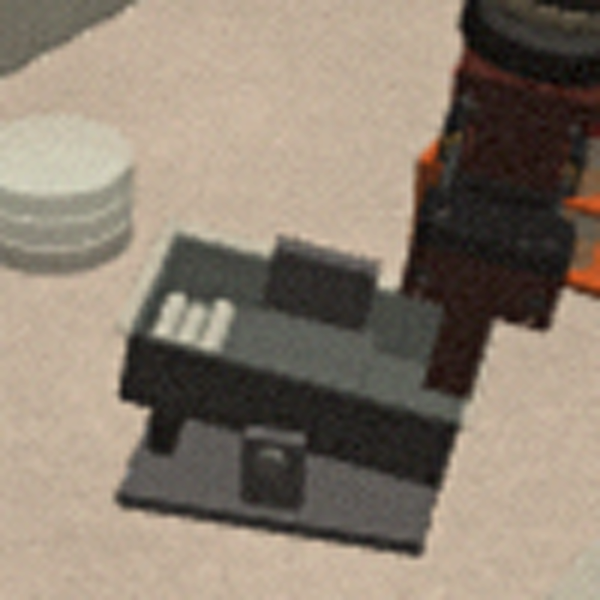

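Emit:
drive_tool:
  motion: [1,0,0,0,0.75,1.15,-0.1,1,0,0,0,0.75,1.15,-0.1,1,0,0,0,0.75,1.15,-0.1,1,0,0,0,0.75,1.15,-0.1,1,0,0,0,0.75,1.15,-0.1,1,0,0,0,0.75,1.15,-0.1,0,0,0,0,0,0,-0.1]

```text
time_s: 6.0
position: [0.4995, -0.2087, 0.0671]
orientation: [-2.467, 1.58, -0.194]
contact_force: [-2.3, -0.4, 6.4]
finger_gap: 0.0483
```

```bash
python3 go.py .509 -.204 .085;python3 pic.py side a4.png 230 110 100 100
```

```text
pos [ 0.4995 -0.2087  0.0671] t 6.0 F [-2.3 -0.4  6.4] gap 0.0483
turn deg [-1.4e+01  0.0e+00  1.0e-02] shift mm [ -0.3 -14.6 -14.8]
```

View pics/a4.png

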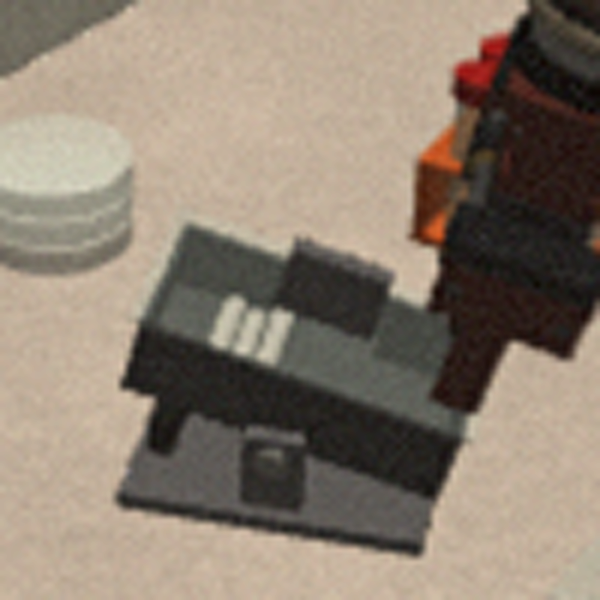

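Emit:
drive_tool:
  motion: [1,0,0,0,0.75,1.2,-0.1,1,0,0,0,0.75,1.2,-0.1,1,0,0,0,0.75,1.2,-0.1,0,0,0,0,0,0,-0.1,0,0,0,0,0,0,-0.1,0,0,0,0,0,0,-0.1,0,0,0,0,0,0,-0.1,0,0,0,0,0,0,-0.1,0,0,0,0,0,0,-0.1,0,0,0,0,0,0,-0.1]

```text
time_s: 7.3
position: [0.4982, -0.2093, 0.063]
orientation: [-2.428, 1.555, -0.232]
contact_force: [-2.9, -0.7, 7.0]
finger_gap: 0.0481
```

```bash
python3 go.py .509 -.204 .085;python3 pic.py side a5.png 230 110 100 100;python3 pic.py top a6.png 260 150 80 80
```

```text
pos [ 0.4982 -0.2093  0.063 ] t 7.3 F [-2.9 -0.7  7. ] gap 0.0481
turn deg [-16.96   0.     0.02] shift mm [ -0.3 -17.9 -17.5]
```

View pics/a5.png

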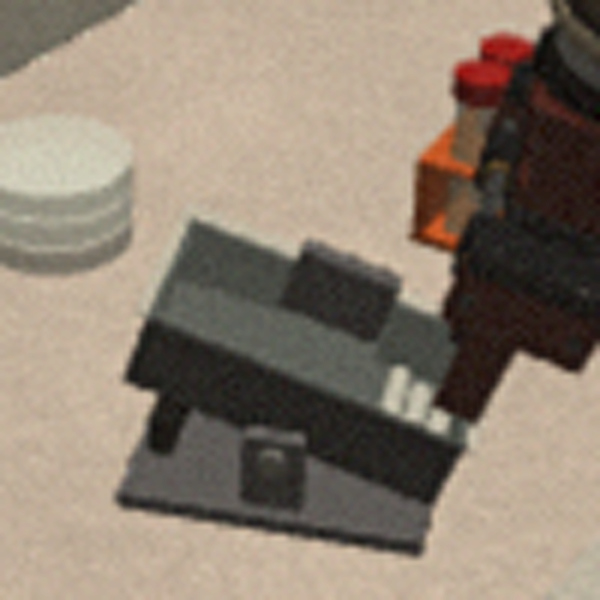

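View pics/a6.png

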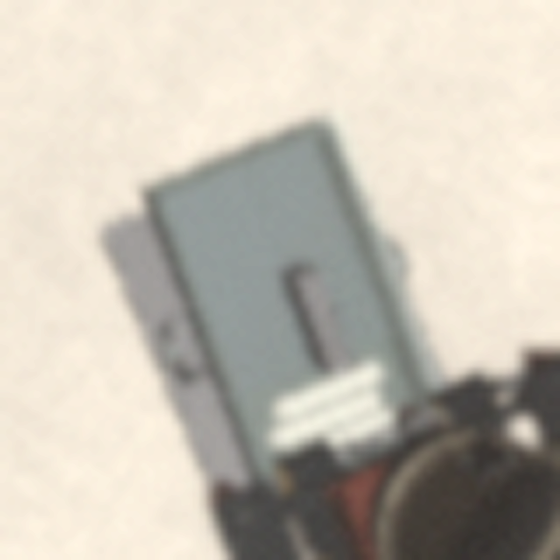

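Emit:
drive_tool:
  motion: [0,0,0,0,0,0,-0.1,0,0,0,0,0,0,-0.1,-1,0,0,0,-0.75,-1.2,-0.1,-1,0,0,0,-0.75,-1.2,-0.1,-1,0,0,0,-0.75,-1.2,-0.1,-1,0,0,0,-0.75,-1.15,-0.1,-1,0,0,0,-0.75,-1.15,-0.1,-1,0,0,0,-0.75,-1.15,-0.1,-1,0,0,0,-0.75,-1.15,-0.1,-1,0,0,0,-0.75,-1.15,-0.1]

```text
time_s: 8.65
position: [0.5014, -0.2079, 0.0735]
orientation: [-2.533, 1.622, -0.126]
contact_force: [-1.1, -1.7, 5.2]
finger_gap: 0.0483
```

```bash
python3 go.py .509 -.204 .085;python3 pic.py side a7.png 230 110 100 100
```

```text
pos [ 0.5014 -0.2079  0.0735] t 8.65 F [-1.1 -1.7  5.2] gap 0.0483
turn deg [-8.91 -0.01  0.01] shift mm [ -0.4 -10.2 -10. ]
```

View pics/a7.png

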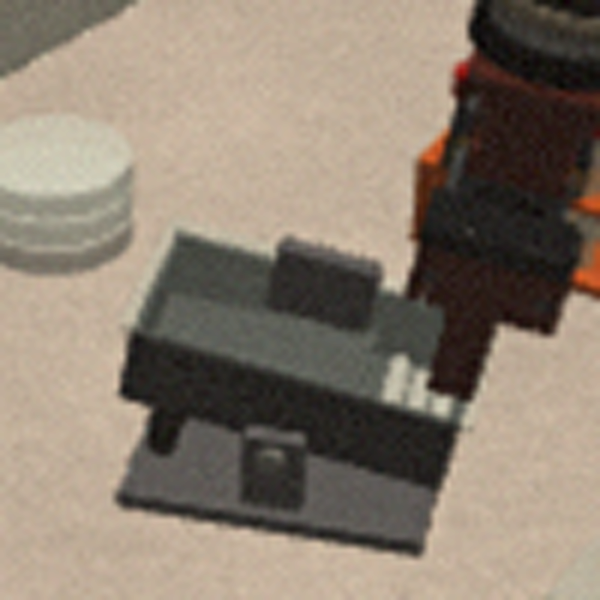

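Emit:
drive_tool:
  motion: [-1,0,0,0,-0.75,-1.15,-0.1,-1,0,0,0,-0.8,-1.2,-0.1,-1,0,0,0,-0.8,-1.2,-0.1,-1,0,0,0,-0.8,-1.2,-0.1,-1,0,0,0,-0.8,-1.2,-0.1,-1,0,0,0,-0.8,-1.2,-0.1,-1,0,0,0,-0.8,-1.2,-0.1,-1,0,0,0,-0.8,-1.2,-0.1,-1,0,0,0,-0.8,-1.2,-0.1,0,0,0,0,0,0,-0.1]

```text
time_s: 9.95
position: [0.5079, -0.2043, 0.0848]
orientation: [-2.647, 1.692, 0.0]
contact_force: [0.3, -0.2, 2.9]
finger_gap: 0.0484
```

```bash
python3 go.py .509 -.204 .085
```

```text
pos [ 0.5079 -0.2043  0.0848] t 9.95 F [ 0.3 -0.2  2.9] gap 0.0484
turn deg [-0.    0.    0.09] shift mm [ 0.2 -1.1 -0.2]
```

Emit:
drive_tool:
  motion: [0,0,0,0,0,-2,-0.1,0,0,0,0,0,-8,-0.1,0,0,0,0,0,-25,-0.1,0,0,0,0,0,-35,-1,0,0,0,0,-20,-20,-1,0,0,0,0,-25,0,-1,0,0,0,0,-20,0,-1,0,0,0,0,0,0,-1]

```text
time_s: 10.95
position: [0.5671, -0.1764, 0.1743]
orientation: [-2.647, 1.69, 0.001]
contact_force: [-0.3, 0.5, 0.1]
finger_gap: 0.0878
```

```bash
python3 go.py .568 -.177 .125;python3 pic.py side b1.png 230 110 100 100;python3 pic.py top b2.png 260 150 80 80
```

```text
pos [ 0.5671 -0.1764  0.1743] t 10.95 F [-0.3  0.5  0.1] gap 0.0878
turn deg [0.01 0.06 0.15] shift mm [ 1.  -0.6 49.3]
```

View pics/b1.png

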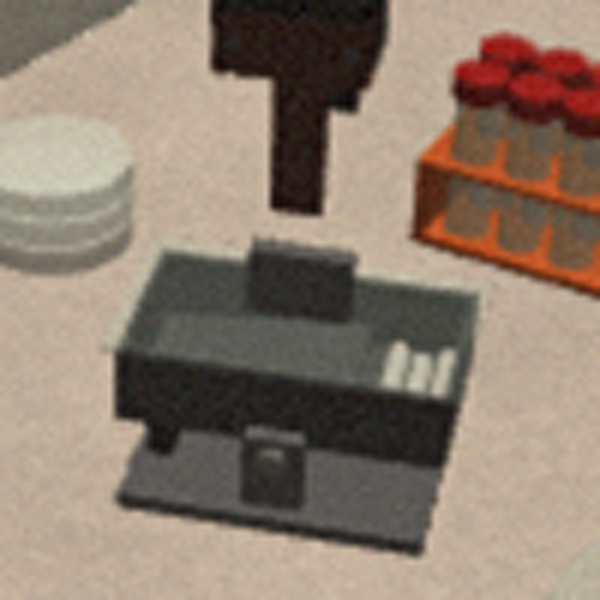

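View pics/b2.png

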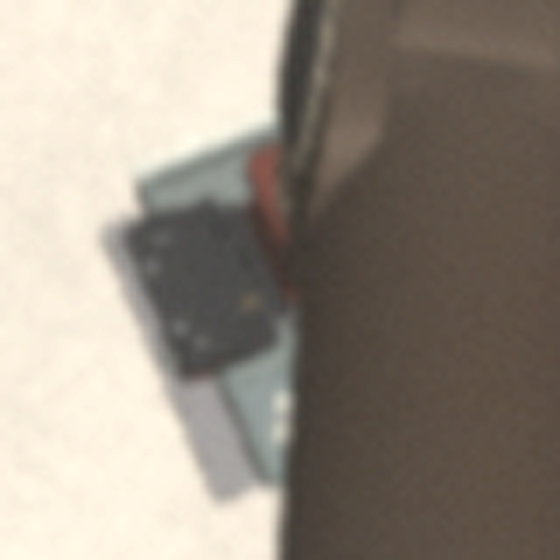

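Emit:
drive_tool:
  motion: [0,0,0,1,0,30,-1,0,0,0,0,0,25,-1,0,0,0,0,0,15,-1,0,0,0,0,0,10,-1,0,0,0,0,0,2,-1,0,0,0,0,0,0,-1]

```text
time_s: 11.8
position: [0.5672, -0.1786, 0.0934]
orientation: [-2.646, 1.693, -0.001]
contact_force: [0.1, 0.0, 0.8]
finger_gap: 0.0878
```

Emit:
drive_tool:
  motion: [0,0,0,0,0,0,0.3,0,0,0,0,0,0,0.5,0,0,0,0,0,0,0.6,0,0,0,0,0,0,0.7,0,0,0,0,0,0,0.8,0,0,0,0,0,0,1,0,0,0,0,0,0,1,0,0,0,0,0,0,1]
  grip_force: 25

```text
time_s: 12.8
position: [0.5669, -0.1786, 0.0928]
orientation: [2.646, -1.693, 0.0]
contact_force: [0.6, -0.2, 0.8]
finger_gap: 0.0118
```

```bash
python3 go.py .568 -.177 .092;python3 pic.py side b3.png 230 110 100 100
```

```text
pos [ 0.5669 -0.1786  0.0928] t 12.8 F [ 0.6 -0.2  0.8] gap 0.0118
turn deg [ 0.   -0.01  0.04] shift mm [-1.  -1.7  0.8]
```

View pics/b3.png

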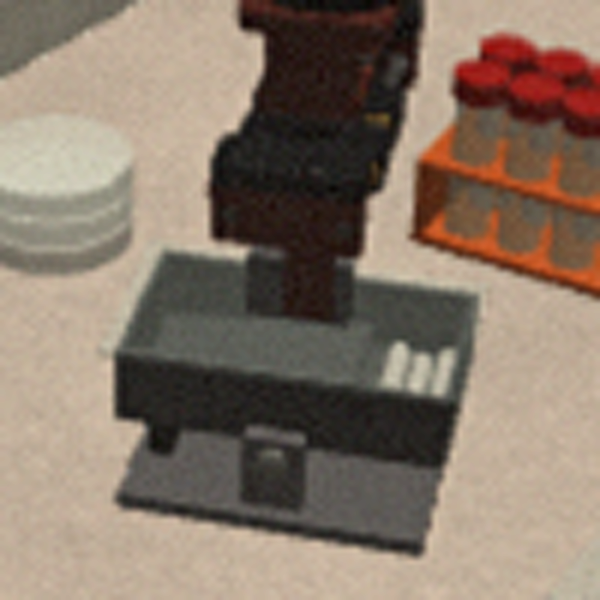

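Emit:
drive_tool:
  motion: [0,0,0,0,0,-3,1,0,0,0,0,0,-7,1,0,0,0,0,0,-15,1,0,0,0,0,0,-20,1,0,0,0,0,0,-20,1,0,0,0,0,0,-5,1,0,0,0,0,0,0,1]

```text
time_s: 13.72
position: [0.5669, -0.1786, 0.1633]
orientation: [-2.646, 1.693, -0.001]
contact_force: [0.4, 0.4, -2.5]
finger_gap: 0.012
```

```bash
python3 pic.py side b4.png 230 90 100 120; python3 go.py .5645 .121 .1628 -1.469
```

```text
pos [ 0.5666 -0.1785  0.1626] t 13.78 F [-0.5 -0.  -1.7] gap 0.0119
turn deg [2.000e-02 1.000e-02 1.894e+01] shift mm [-2.728e+02 -1.236e+02 -2.000e-01]
```

View pics/b4.png

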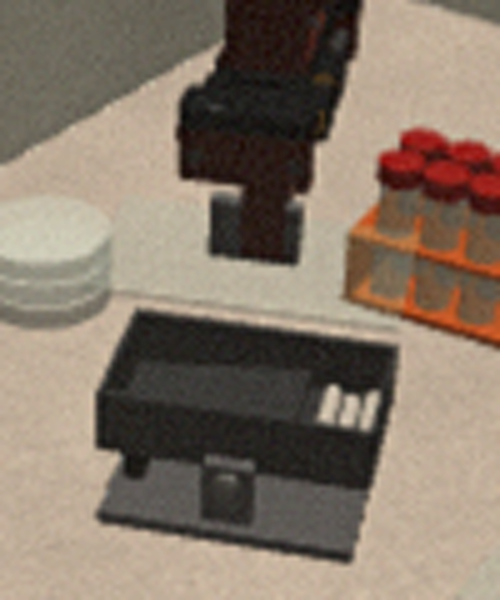

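Emit:
drive_tool:
  motion: [0,0,0,-15,-7,0,1,0,0,0,-30,-13.5,0,1,0,0,0,-35,-16,0,1,0,0,0,-35,-16,0,1,0,0,0,-35,-16,0,1,0,0,0,-35,-16,0,1,0,0,0,-35,-16,0,1,0,0,0,-30,-13.5,0,1,0,0,0,-15,-6.5,0,1,0,0,0,-8,-3,0,1]

```text
time_s: 15.02
position: [0.5641, 0.122, 0.1624]
orientation: [2.647, -1.691, -0.001]
contact_force: [-0.3, -1.6, -1.6]
finger_gap: 0.012
```

Emit:
drive_tool:
  motion: [0,0,4,0,0,0,1,0,0,5,0,0,0,1,0,0,5,0,0,0,1,0,0,5,0,0,0,1,0,0,0,0,0,20,1,0,0,0,0,0,20,1,0,0,0,0,0,0,1,0,0,0,0,0,0,1]

```text
time_s: 16.02
position: [0.565, 0.1206, 0.1234]
orientation: [-2.329, 2.108, -0.001]
contact_force: [0.9, -0.2, -1.6]
finger_gap: 0.0117
```

```bash
python3 go.py .5645 .121 .0168 -1.469;python3 pic.py side b5.png 130 120 150 170
```

```text
pos [0.565  0.1206 0.1234] t 16.02 F [ 0.9 -0.2 -1.6] gap 0.0117
turn deg [-0.03 -0.01 -0.12] shift mm [ -0.5   0.5 106.6]
```

View pics/b5.png

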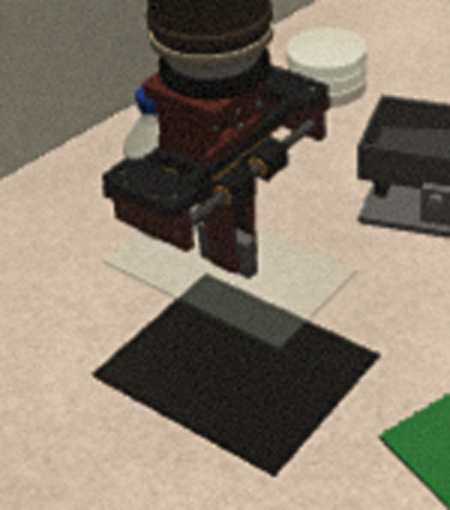

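Emit:
drive_tool:
  motion: [0,0,0,0,0,20,1,0,0,0,0,0,25,1,0,0,0,0,0,25,1,0,0,0,0,0,15,1,0,0,0,0,0,10,1,0,0,0,0,0,5,1,0,0,0,0,0,2,1,0,0,0,0,0,0,1,0,0,0,0,0,0,1]

```text
time_s: 17.2
position: [0.5649, 0.1212, 0.0213]
orientation: [-2.33, 2.106, -0.001]
contact_force: [-0.6, 0.1, -1.8]
finger_gap: 0.0118
```

```bash
python3 go.py .5645 .121 .0168 -1.469;python3 pic.py side b6.png 130 150 150 150
```

```text
pos [0.5649 0.1212 0.0213] t 17.2 F [-0.6  0.1 -1.8] gap 0.0118
turn deg [-0.04  0.   -0.06] shift mm [0.2 0.4 4.5]
```

View pics/b6.png

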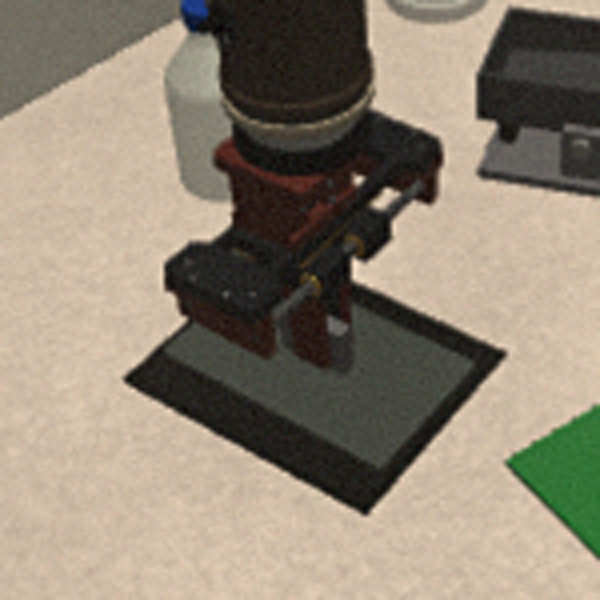

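Centred over the mat, with about 4 mm to go.

Emit:
drive_tool:
  motion: [0,0,0,0,0,2,1,0,0,0,0,0,1,1,0,0,0,0,0,1,1,0,0,0,0,0,0.5,1,0,0,0,0,0,0,1,0,0,0,0,0,0,1]

```text
time_s: 18.0
position: [0.5646, 0.1211, 0.0168]
orientation: [-2.33, 2.107, -0.0]
contact_force: [-3.1, -0.4, 5.0]
finger_gap: 0.012
```

Emit:
drive_tool:
  motion: [0,0,0,0,0,-0.3,0.8,0,0,0,0,0,0,0.5,0,0,0,0,0,0,0,0,0,0,0,0,0,-0.5,0,0,0,0,0,-10,-0.5,0,0,0,0,0,-30,-0.5,0,0,0,0,0,-50,-0.5,0,0,0,0,0,-50,-0.5,0,0,0,0,30,-40,-0.5,0,0,0,0,50,0,-0.5]

```text
time_s: 19.25
position: [0.4868, 0.1139, 0.2004]
orientation: [-2.325, 2.103, -0.006]
contact_force: [-0.2, 0.5, -0.6]
finger_gap: 0.066
```

Emit:
drive_tool:
  motion: [0,0,0,0,50,0,-0.5,0,0,0,0,20,0,-0.5,0,0,0,0,0,0,-0.5,0,0,0,0,0,0,-0.5]

```text
time_s: 19.75
position: [0.4165, 0.1062, 0.1972]
orientation: [-2.329, 2.106, -0.001]
contact_force: [0.0, -0.0, -0.1]
finger_gap: 0.0658
```

```bash
python3 pic.py side b7.png 130 120 190 180;python3 pic.py top b8.png 180 130 160 120
```

```text
(no output)
```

View pics/b7.png

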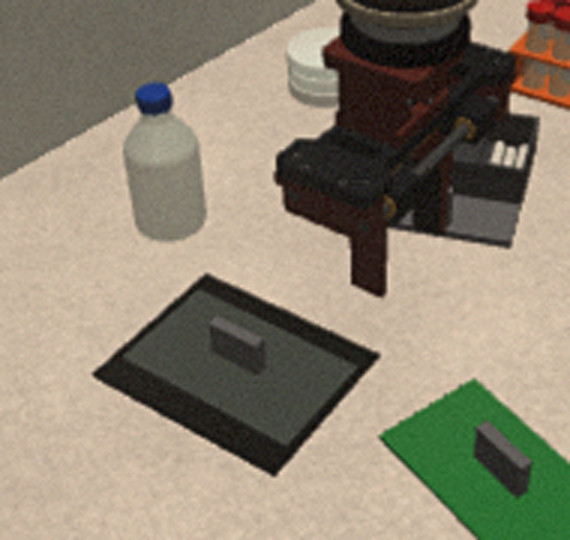

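View pics/b8.png

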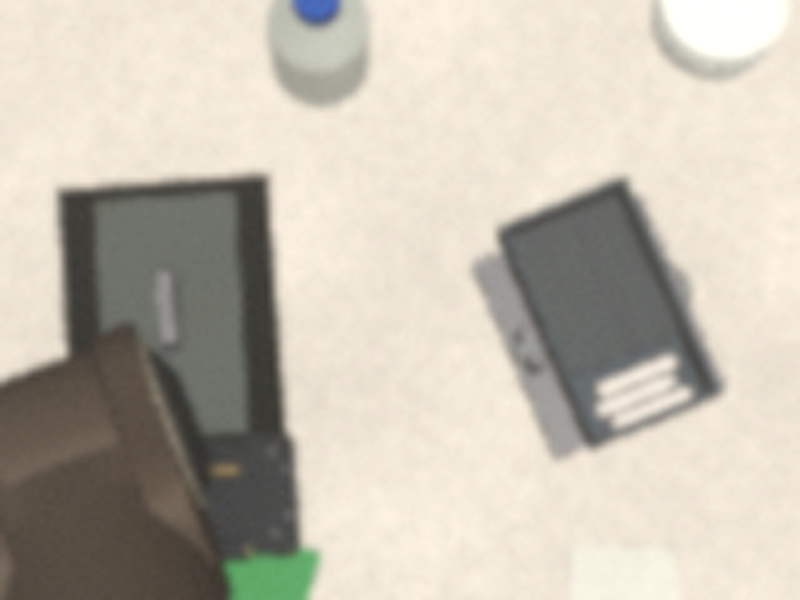

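The lid lies flat in the middle of the mat with its handle up. All three bars are in the trough, the dish is level and the gripper is clear.

```bash
python3 -c "
from plant import r
print(r.sign_off())"
```

```text
the job is handed in; nothing more can be done
None
```

I finished the task and handed it in at about 20 s of the 61 s limit; no verdict is reported.

**What I did:**
- I pressed the lid at the trough end with both fingertips and followed the dish's tipping arc to about 17°. The press force read 7 N or less at each check.
- All three bars rolled into the trough. I then eased the dish back level with the lid still in place.
- I gripped the lid by its handle, lifted it off, turned it about 19° to match the mat and laid it down.

**Last checks:**
- The last pictures show all three bars in the trough, the dish level and the lid flat on the mat with its handle up. From the TCP pose at release and the grip offset seen in a picture, its centre is within about 5 mm of the mat's.
- The gripper was about 0.2 m up and touching nothing.
- The bottle looked undisturbed in the last pictures, and the part of the tube rack in view did too. The beaker was outside the last crops, so I did not check it again, but the arm never went near it.
- None of the checks failed. The two cameras disagreed by 2–4 mm on positions, about what the calibration allows.

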